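Close the filter-media case: fold its flap over and tuck it under the lip

ROBOT

A 6-joint arm with a two-finger parallel gripper is mounted at the origin on the work surface. World frame = base frame: x ahead of the robot, y to its left, z up, the work surface at z = 0. Lengths are in m, angles in degrees, forces in N, time in s.
With the tool pointing down it reaches from about 0.2 to 0.875 m from the base axis. Payload 3.4 kg.
Tool frame: the origin (TCP) lies at the very end of the fingers, on their centre line; the grasp point (between the pads) lies 19 mm behind it (grip_depth is the distance from the TCP to the grasp point, in m); x points along the fingers, y is the direction in which the jaws open and shut, and the axes are right-handed (so a half turn about x gives the same grasp; the last joint's range is limited). The gripper opens to 94 mm and grips with 3 to 60 N. Pads are 16 mm wide; open, the fingers measure 119 mm over their backs; the gripper's body (75 mm by 177 mm) begins 78 mm behind the grasp point.
Start: joints at [-6.933, 15.808, 86.224, -0, 77.962, -6.933], TCP at [0.575, -0, 0.183] pointing down, gripper open.
Joint ranges: [-165.64, 165.64], [-43.16, 119.46], [12.63, 154.43], [-67.54, 247.53], [6.08, 155.33], [-154.97, 154.97]. Speed limits (degrees/s): [147.25, 147.25, 180, 180, 180, 180].

INTERFACE

Orientations are given as [roll, pitch, yaw] about the fixed x, y, z axes, in that order (R = Rz(yaw) Ry(pitch) Rx(roll)).
In Python, from cell import * gives the robot as it stands.
- The arm moves only by the shell command python3 -m handwheel 'ROWS'. ROWS is a JSON object of lists of equal length, an entry for each row: "claw": the opening, from -1 (shut) to 1 (fully open), so that 0 is half open; "dp": the shift along the tool's x, y, z in mm, a list of three; "yaw": the turn about the tool's x in rad. A call has 1 to 20 rows; each row is the pose to reach, as a shift and turn from the pose measured when the call began, along the tool's axes at that moment; what a row does not reach only later rows make up. A row lasts 1/10 s, in which the tool goes at most 50 mm and 8.59 degrees, less where a joint would pass 70% of its speed; a pose out of reach is approached as far as the arm can. A call with a gripper value outside its range is refused whole. The fingers move at their own pace and stop on an object; the grip force is fixed at half the most. Time passes only in rows, so rows that repeat a pose let the fingers close. It gives the time, the measured TCP pose, the force and the opening at its end, in the units of the state.
- get_obs(): the state, without advancing time (a new reading comes with each control period).
- capture(name): name is "scene" or "side" or "wrist"; returns a dict with "image" (480x640x3 uint8, blue, green, red), "depth" (480x640 float32, m along the optical axis (not along the pixel's ray), 0 where there is no reading), "camera_matrix" (3x3 intrinsics, pixels), "R" (3x3) and "t" (3): a world point X has camera coordinates R X + t. Camera axes: x right, y down, z forward; pixel columns grow to the right and rows downward; lengths in m; the calibration is good to about 2 mm. A picture is of the moment at which its call begins.
- sign_off(): hands the job in, once; it reports no verdict.
The state is a dict: "time_s": time; "joint_pos": joint angles; "dq": joint speeds; "joint_efforts": joint torques, N m; "position": TCP position; "tool_rot": TCP orientation; "contact_force": force on the tool from outside, world axes, zero at the start; "torque": the same for the moment, N m; "finger_gap": finger opening in m.
Only numpy, scipy, OpenCV 4.12 (cv2) and the standard library are available. Lean on these libraries where they do the work, as an engineer would, in place of code of your own. Each camera call takes 0.05 s, during which the arm holds its last target.

TASK

The green filter-media case on the turntable stands open. With the fingertips, push its blue flap over until it lies flat on the case, then, keeping it pressed down, push it along by its white step until its front edge is tucked fully home beneath the yellow lip, and let go so that the lip alone holds it shut. Do not pinch the flap or press on the black pad inside it, do not lift, tip or shove the case out of its place, and leave the things standing around it as they are.

Things in the scene. Friction and masses are not known exactly. Their poses are not given: they have to be found in the camera images.
- case: Open-topped green case full of ceramic filter rings, loose, about 0.9 kg, 130 (x) x 120 (y) x 60 mm high, in the middle of the white turntable, yawed up to 50 degrees from world x. Origin: centre of its underside. +x points level from the hinge side to the lip side, +z up. Rims under the flap are 50 mm above the origin.
- flap (a joint): Fold angle of the blue flap, rad: 0 = flat on the case, 1.57 = upright, more = leaning back away from the lip; starts at 1.65 to 2.15, range 0 to 2.25. A weak spring (0.03 N m when flat) lifts it part-way up again if released untucked. The plate is 3 mm thick, 112 mm wide and 95 mm long from hinge axis to front (free) edge.
- carriage (a joint): Slide of the hinge axis along the case's +x (to the lip), m: starts at 0, end stop 0.014 (fully home). About 2 N of friction; stays where left. At 0 the flat flap's front edge is 4 mm short of the lip; at 0.014 it is 10 mm beneath it. The flap cannot pass down through the lip, so it must be flat before it is slid more than 3 mm.
- hinge (a point): Fixed point of the case at the middle of the hinge axis with the slide at 0: 55 mm behind (-x) and 52.5 mm above the case's origin. The axis runs along the case's y.
- flap_step (a point): Foot of the square back face of the white wedge step (7 mm high, 90 mm wide) on the flap's outer face (top when flat; faces away from the lip when standing), mid-width, 55 mm from the hinge axis. The face looks to the hinge; the wedge slopes off to 74 mm from the axis. Between hinge and step is a plain zone to press on. x: hinge to front edge, z: out of the outer face.
- flap_edge (a point): Middle of the flap's front edge, 95 mm from the hinge axis.
- lip (a point): Middle of the inner lower edge of the yellow retaining lip: fixed to the case, 44 mm in front (+x) and 56 mm above the case's origin. The lip is 4 mm thick, 120 mm wide, and leaves a 2 mm gap over the flat flap.
- gasket: Black rubber pad 84 x 55 x 3 mm on the inner face of the flap (underneath when flat, the side facing the lip when standing). Fingers must not press on it. Origin: on the flap's hinge axis.
- turntable: Round white plastic turntable, 350 mm across, top 18 mm above the cabinet top, fixed (it does not turn). Origin: centre of its underside.
- cave: Blue ceramic cave, loose, about 46 x 58 x 32 mm, on the turntable's rim; leave it alone. Origin: centre of its underside.
- diffuser: Clear glass diffuser, loose, 36 mm across and 52 mm high, on the rim; leave it alone. Origin: centre of its underside.
- check_valve: Black plastic check valve, loose, 26 mm across, 34 mm high, on the rim; leave it alone. Origin: centre of its underside.
- bracket: Grey plastic suction-cup bracket, loose, 38 mm across, 35 mm high, on the rim; leave it alone. Origin: centre of its underside.
- food_jar: Food jar with an orange lid, loose, 64 mm across, 85 mm high, on the cabinet top to the left; leave it alone. Origin: centre of its underside.
- dose_bottle: Dosing bottle with a white cap, loose, 54 mm across, 150 mm high, on the cabinet top to the right; leave it alone. Origin: centre of its underside.
- algae_magnet: Black algae-scraper magnet, loose, 75 x 45 x 32 mm, on the cabinet top to the right; leave it alone. Origin: centre of its underside.

How it is judged:
By the outcome, as a careful person would: the job done as asked, in the order asked, and still so for the second after the job is handed in, with the robot touching nothing.
It also fails if it takes over 38 s, if anything falls off the work surface, if the arm or the gripper's body presses on something with over 40 N, if the wrist force passes 120 N, or if a joint passes its speed limit or range.

## Working session

There is one attempt and no reset: what is moved stays moved. The work goes in short steps, Python scripts to look and compute and a shell command to move; the robot and the scene stay as the last step left them, time stands still between calls to the robot, and variables do not carry over. Pictures are saved under pics/ and viewed, and the job is handed in when it is done.

```bash
mkdir -p pics; ls
cat > h.py <<'E'
from cell import *
import numpy as np, cv2
def snap(n,f):
    c=capture(n); cv2.imwrite('pics/'+f,c['image']); np.savez('pics/'+f+'.npz',**c); return c
def pts(c):
    d=c['depth'];K=c['camera_matrix'];v,u=np.mgrid[:480,:640]
    P=np.stack([(u-K[0,2])/K[0,0]*d,(v-K[1,2])/K[1,1]*d,d],-1)
    return (P-c['t'])@c['R']
E
python3 - <<'E'
from h import *
o=get_obs();print({k:np.round(v,3) for k,v in o.items()})
for n in('scene','side','wrist'):
    c=snap(n,n+'0.png');print(n,c['camera_matrix'].round(1).tolist(),(-c['R'].T@c['t']).round(3),c['R'][2].round(2))
E
```

```text
pics
{'time_s': np.float64(0.0), 'joint_pos': array([-6.9330e+00,  1.5847e+01,  8.6291e+01, -1.0000e-03,  7.7962e+01,
       -6.9310e+00]), 'dq': array([-0.052, -0.014,  0.141, -0.025,  0.058, -0.027]), 'joint_efforts': array([ 0.0000e+00, -4.0459e+01, -2.3723e+01,  7.0000e-02,  3.5000e-02,
       -0.0000e+00]), 'position': array([0.574, 0.   , 0.183]), 'tool_rot': array([-96.595,  89.901, 173.403]), 'contact_force': array([-0.963, -0.46 ,  0.228]), 'torque': array([-0.047, -0.049, -0.014]), 'finger_gap': np.float64(0.094)}
scene [[578.3, 0.0, 316.3], [0.0, 578.3, 235.8], [0.0, 0.0, 1.0]] [ 1.368 -0.538  0.914] [-0.62  0.43 -0.66]
side [[579.9, 0.0, 320.4], [0.0, 579.9, 240.0], [0.0, 0.0, 1.0]] [ 0.251 -0.795  0.88 ] [ 0.28  0.68 -0.68]
wrist [[366.6, 0.0, 320.9], [0.0, 366.6, 237.8], [0.0, 0.0, 1.0]] [0.576 0.073 0.384] [-0.   -0.25 -0.97]
```

View pics/scene0.png

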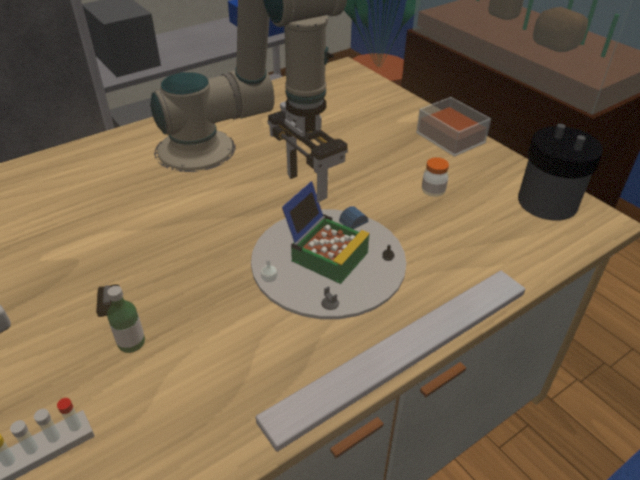

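View pics/side0.png

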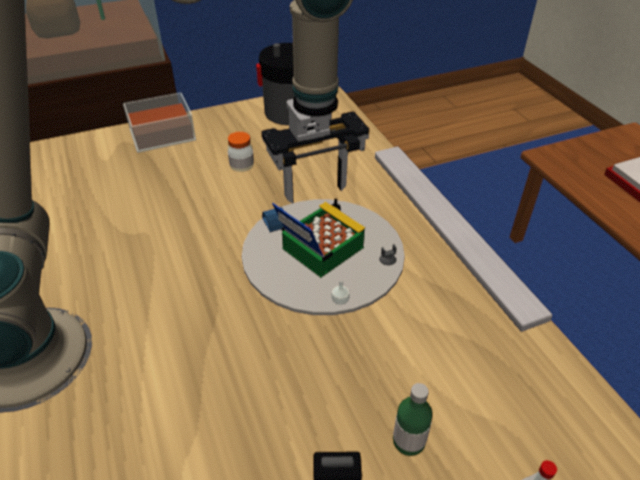

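View pics/wrist0.png

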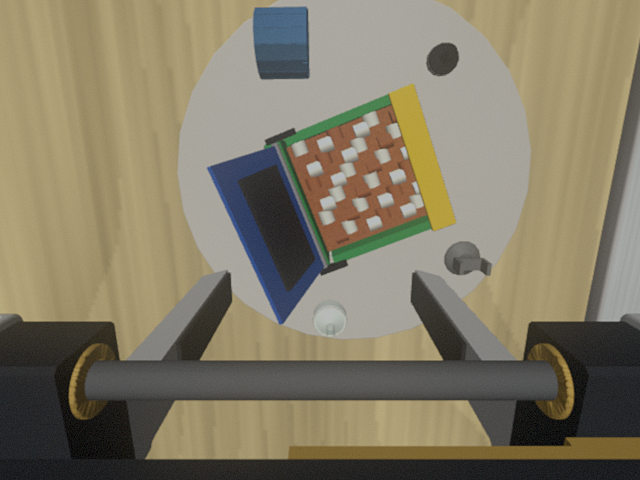

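The wrist view shows the lip at about (422,157) and the open flap from (208,168) to (325,270), with the hinge on its right. The case's +x points right and slightly up in the image. Next I measure the lip, the flap corners and the neighbours.

```bash
cat > m.py <<'E'
from h import *
def rect(c,lo,hi,zf=None):
    hsv=cv2.cvtColor(c['image'],cv2.COLOR_BGR2HSV)
    m=cv2.inRange(hsv,lo,hi); n,l,s,_=cv2.connectedComponentsWithStats(m)
    i=1+np.argmax(s[1:,4]); return l==i
def ray(c,uv,z):
    K=c['camera_matrix'];uv=np.atleast_2d(uv)
    d=np.c_[(uv-[K[0,2],K[1,2]])/[K[0,0],K[1,1]],np.ones(len(uv))]@c['R'];o=-c['R'].T@c['t']
    return o+d*((z-o[2])/d[:,2])[:,None]
E
python3 - <<'E'
from m import *
c=dict(np.load('pics/wrist0.png.npz'));P=pts(c)
L=rect(c,(20,120,80),(35,255,255))
print('lip px',L.sum(),'z',np.percentile(P[L][:,2],[5,50,95]).round(4))
cs=[]
for src in('plane','depth'):
    v,u=np.nonzero(L)
    Q=ray(c,np.c_[u,v],.078) if src=='plane' else P[L]
    r=cv2.minAreaRect((Q[:,:2]*1000).astype(np.float32));print(src,r)
B=rect(c,(105,130,40),(125,255,255)) 
h=cv2.approxPolyDP(max(cv2.findContours(B.astype(np.uint8),0,1)[0],key=cv2.contourArea),6,True)[:,0]
print(h.tolist());Q=P[B];print('flap z',Q[:,2].min(),Q[:,2].max(),B.sum())
for p in h: 
    w=P[p[1]-3:p[1]+4,p[0]-3:p[0]+4][B[p[1]-3:p[1]+4,p[0]-3:p[0]+4]];print(p,np.median(w,0).round(4))
# flap plane
cen=np.median(Q,0);U,S,V=np.linalg.svd(Q-Q.mean(0),full_matrices=False);print('normal',V[2],'rms',S[2]/len(Q)**.5, 'mean',Q.mean(0))
print('tt z',np.median(P[300:320,380:400,2]))
E
```

```text
lip px 5077 z [0.3265 0.329  0.3307]
plane ((721.5030517578125, -226.49061584472656), (358.64422607421875, 25.848003387451172), 0.06080244481563568)
depth ((591.2981567382812, 28.671232223510742), (45.231048583984375, 82.10272216796875), 48.12168502807617)
[[210, 167], [281, 323], [242, 237], [248, 225], [239, 229]]
flap z 0.14915595108332036 0.38368646044950966 568
[210 167] [0.5087 0.0572 0.16  ]
[281 323] [ 0.5484 -0.0436  0.1603]
[242 237] [0.5255 0.0148 0.16  ]
[248 225] [0.5278 0.0198 0.1522]
[239 229] [0.524  0.0201 0.16  ]
normal [ 0.89131089  0.3509117  -0.28709907] rms 0.0009099949642855297 mean [0.52832492 0.00840628 0.16014421]
tt z 0.01783514444704086
```

Run:
```python
from m import *
c=dict(np.load('pics/wrist0.png.npz'));c['image'][270:,330:]=0;P=pts(c)
hsv=cv2.cvtColor(c['image'],cv2.COLOR_BGR2HSV)
print(hsv[150,420],hsv[200,235],hsv[40,280],hsv[230,275])
L=rect(c,(20,120,80),(35,255,255));L&=P[...,2]<.2
v,u=np.nonzero(L);print(L.sum(),np.percentile(P[L][:,2],[5,50,95]).round(4))
Q=ray(c,np.c_[u,v],.078);print('lip plane',cv2.minAreaRect((Q[:,:2]*1000).astype(np.float32)))
Q=P[L&(P[...,2]>.073)];print('lip depth',cv2.minAreaRect((Q[:,:2]*1000).astype(np.float32)))
h0=hsv[200,235]
B=rect(c,(112,150,30),(130,255,255))&(P[...,2]<.2)&(P[...,2]>.03)
print(B.sum());ct=max(cv2.findContours(B.astype(np.uint8),0,1)[0],key=cv2.contourArea)
h=cv2.approxPolyDP(ct,5,True)[:,0]
for p in h:
    s=np.s_[p[1]-3:p[1]+4,p[0]-3:p[0]+4];print(p,np.median(P[s][B[s]],0).round(4))
Q=P[B];S=np.linalg.svd(Q-Q.mean(0),full_matrices=False);n=S[2][2];print('n',n,'res',np.abs((Q-Q.mean(0))@n).mean(),Q.mean(0),'z',np.percentile(Q[:,2],[1,99]))
# neighbours: heights clusters on turntable
m=((P[...,2]>.024)&(P[...,2]<.2)&(np.hypot(P[...,0]-.6,P[...,1])<.25)).astype(np.uint8);m[325:]=0
n,l,s,_=cv2.connectedComponentsWithStats(m)
for i in range(1,n):
    if s[i,4]>100:
        q=P[l==i];print(s[i],q.min(0).round(3),q.max(0).round(3))
```

```text
[ 24 173 184] [112 105  97] [104 116 128] [30  6 44]
3737 [0.0765 0.0777 0.0789]
lip plane ((659.1821899414062, 58.21683883666992), (20.775470733642578, 118.71697998046875), 21.453166961669922)
lip depth ((659.4202880859375, 58.17117691040039), (20.982711791992188, 119.10762786865234), 21.351232528686523)
1
[215 182] [0.511  0.0493 0.1584]Traceback (most recent call last):
  File "<stdin>", line 15, in <module>
IndexError: index 2 is out of bounds for axis 0 with size 1
```

```bash
cat > g.py <<'E'
from m import *
from scipy.spatial.transform import Rotation as R
yaw=np.deg2rad(21.4);ex=np.array([np.cos(yaw),np.sin(yaw),0]);ey=np.array([-ex[1],ex[0],0])
lipc=np.array([.6593,.0582,0]);case=lipc-.0545*ex+[0,0,.018];hinge=case-.055*ex+[0,0,.0525]
def rel(p): d=np.asarray(p)-hinge; return np.array([d@ex,d@ey,d[2]])*1000
def tool():
    o=get_obs();return o,R.from_euler('xyz',o['tool_rot'],degrees=True).as_matrix()
def to(s,y,h):
    o,T=tool();w=hinge+ex*s/1000+ey*y/1000+[0,0,h/1000];return T.T@(w-o['position'])*1000
def report():
    o,T=tool();print('t',round(float(o['time_s']),2),'rel s,y,h mm',rel(o['position']).round(1),'F case',np.round([o['contact_force']@ex,o['contact_force']@ey,o['contact_force'][2]],2),'gap',round(float(o['finger_gap']),4))
    print('tool axes in case frame (rows x,y,z)\n',np.round(T.T@np.c_[ex,ey,[0,0,1]],3))
E
python3 - <<'E'
from g import *
report();print(case,hinge)
o,T=tool();ty=np.rad2deg(np.arctan2(T[1,1],T[0,1]));print('tool y world deg',ty)
for k in((-58,0,112),(-58,0,43)):print(k,to(*k).round(1))
E
```

```text
t 0.15 rel s,y,h mm [  9.4 -23.2 112.2] F case [-0.27 -0.02 -0.51] gap 0.0941
tool axes in case frame (rows x,y,z)
 [[-0.001  0.001 -1.   ]
 [ 0.931 -0.365 -0.001]
 [-0.365 -0.931 -0.   ]]
[0.60855746 0.03831422 0.018     ] [0.55734939 0.01824599 0.0705    ]
tool y world deg 0.0005951320218571136
(-58, 0, 112) [  0.3 -71.2   3. ]
(-58, 0, 43) [ 69.3 -71.1   3. ]
```

```bash
python3 -m handwheel '{"claw":[-1,-1,-1,-1,-1,-1,-1,-1,-1,-1,-1,-1],"dp":[[0,-7,0],[0,-14,0],[0,-21,1],[0,-28,1],[0,-35,1],[0,-42,2],[0,-49,2],[0,-56,2],[0,-63,3],[0,-71,3],[0,-71,3],[0,-71,3]],"yaw":[0.12,0.24,0.36,0.48,0.6,0.72,0.84,0.96,1.08,1.197,1.197,1.197]}'
python3 - <<'E'
from g import *
report();print(to(-58,0,43).round(1))
c=snap('wrist','w1.png')
E
```

```text
time_s: 1.35
position: [0.5037, -0.0029, 0.1828]
tool_rot: [-30.3, 89.9, 171.3]
contact_force: [1.2, -0.1, -0.2]
finger_gap: 0.0021
t 1.35 rel s,y,h mm [-57.7  -0.2 112.3] F case [ 1.11 -0.57 -0.19] gap 0.0021
tool axes in case frame (rows x,y,z)
 [[-0.001  0.001 -1.   ]
 [ 0.003 -1.    -0.001]
 [-1.    -0.003  0.001]]
[69.3 -0.1  0.2]
```

View pics/w1.png

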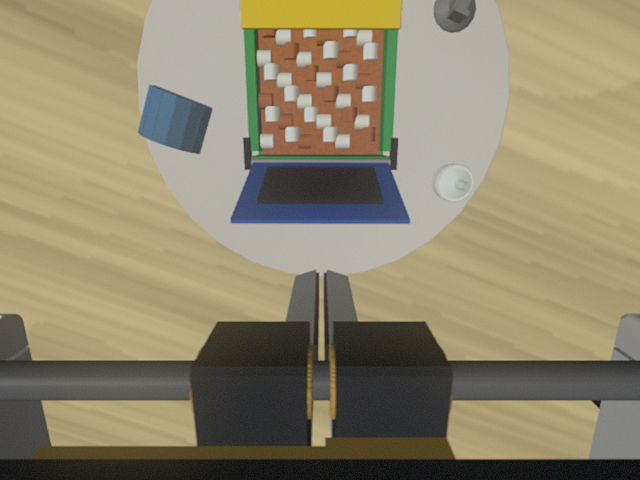

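The case's axes are square to the image, and the shut fingers at (320,300) stand behind the flap, centred on it. Next I go down behind it and push it past upright.

```bash
python3 -m handwheel '{"claw":[-1,-1,-1,-1,-1,-1,-1,-1,-1,-1,-1,-1,-1,-1,-1,-1,-1,-1,-1,-1],"dp":[[14,0,0],[28,0,0],[42,0,0],[56,0,0],[69,0,0],[69,0,0],[69,0,-4],[69,0,-8],[69,0,-12],[69,0,-16],[69,0,-20],[69,0,-23],[69,0,-26],[69,0,-29],[69,0,-32],[69,0,-35],[69,0,-38],[69,0,-41],[69,0,-44],[69,0,-46]],"yaw":[0,0,0,0,0,0,0,0,0,0,0,0,0,0,0,0,0,0,0,0]}'
python3 - <<'E'
from g import *
report();print(to(16.6,0,37.7).round(1))
c=snap('wrist','w2.png');c=snap('side','s2.png');cv2.imwrite('pics/s2c.png',cv2.resize(c['image'][150:330,200:440],None,fx=3,fy=3))
E
```

```text
time_s: 3.4
position: [0.5469, 0.0141, 0.1138]
tool_rot: [-33.9, 89.9, 167.7]
contact_force: [-0.8, -0.4, 1.2]
finger_gap: 0.0006
t 3.4 rel s,y,h mm [-11.2  -0.1  43.3] F case [-0.91 -0.09  1.18] gap 0.0006
tool axes in case frame (rows x,y,z)
 [[-0.001  0.001 -1.   ]
 [ 0.002 -1.    -0.001]
 [-1.    -0.002  0.001]]
[  5.5  -0.  -27.8]
```

View pics/w2.png

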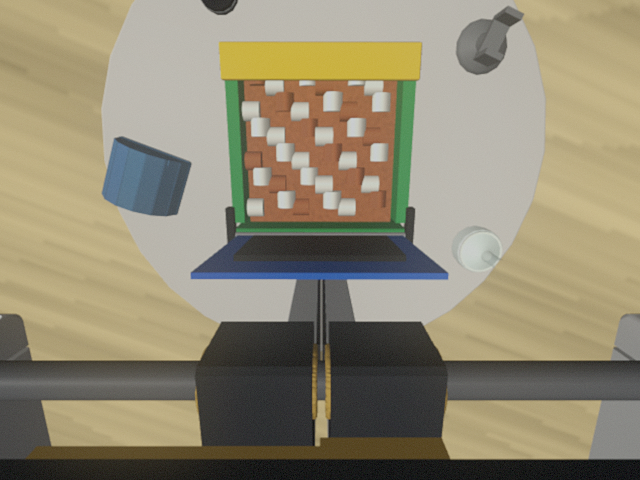

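View pics/s2c.png

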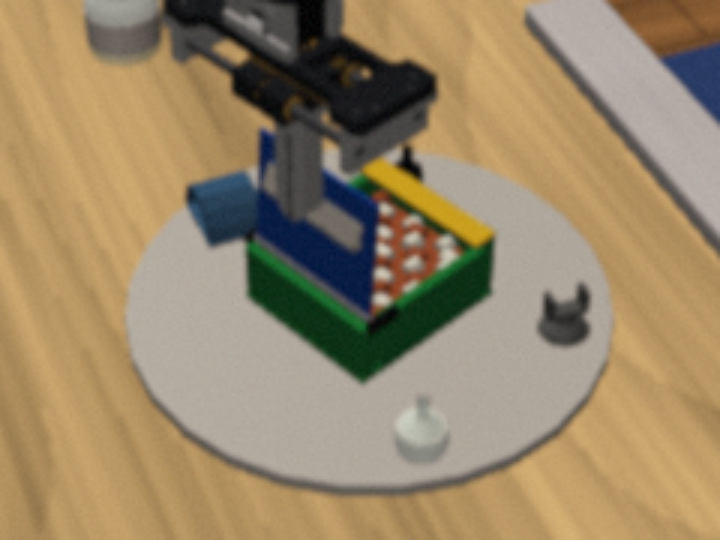

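The flap stands about upright against the fingers, the tip is just under the white step, and the case has not moved. Next I fold it down along the arc to about 10 degrees.

```bash
python3 -m handwheel '{"claw":[-1,-1,-1,-1,-1,-1,-1,-1,-1,-1,-1,-1,-1,-1,-1,-1,-1,-1,-1,-1],"dp":[[0,0,-4],[1,0,-8],[2,0,-12],[3,0,-16],[4,0,-20],[5,0,-24],[6,0,-28],[8,0,-31],[11,0,-34],[13,0,-37],[16,0,-39],[19,0,-41],[22,0,-43],[25,0,-44],[28,0,-45.5],[31,0,-46.5],[34,0,-47],[34,0,-47],[34,0,-47],[34,0,-47]],"yaw":[0,0,0,0,0,0,0,0,0,0,0,0,0,0,0,0,0,0,0,0]}'
python3 - <<'E'
from g import *
report();print(to(37,0,1.5).round(1))
c=snap('wrist','w3.png');c=snap('side','s3.png');cv2.imwrite('pics/s3c.png',cv2.resize(c['image'][150:330,200:440],None,fx=3,fy=3))
E
```

```text
time_s: 5.5
position: [0.59, 0.0312, 0.0795]
tool_rot: [-25.9, 89.9, 175.7]
contact_force: [-0.9, -0.2, -0.2]
finger_gap: 0.0006
t 5.5 rel s,y,h mm [35.2  0.2  9. ] F case [-0.95  0.16 -0.24] gap 0.0006
tool axes in case frame (rows x,y,z)
 [[-0.002  0.001 -1.   ]
 [ 0.002 -1.    -0.001]
 [-1.    -0.002  0.002]]
[ 7.5  0.2 -1.9]
```

View pics/w3.png

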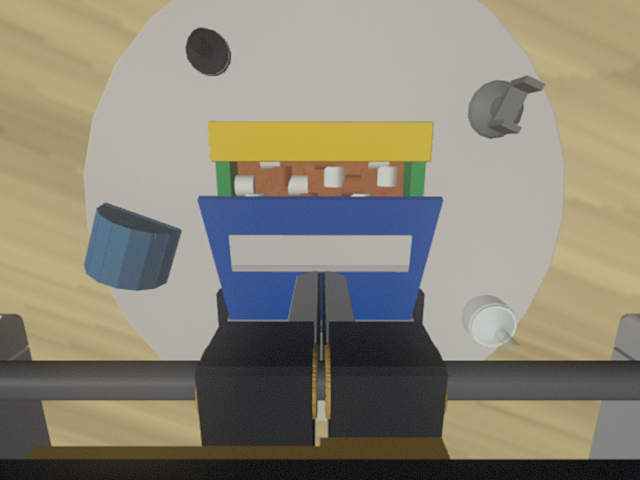

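View pics/s3c.png

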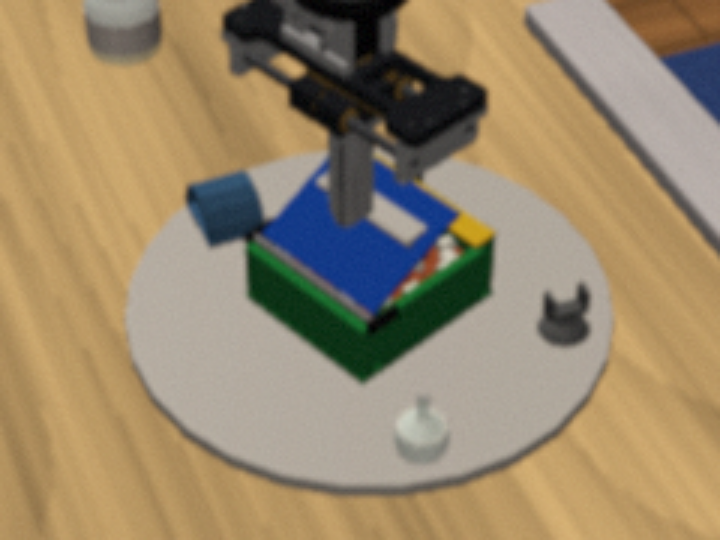

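```bash
cat > fl.py <<'E'
from g import *
def flap(f):
    c=dict(np.load('pics/'+f+'.npz'));P=pts(c);im=c['image'].astype(int)
    B=(im[...,0]>1.6*im[...,2])&(im[...,0]>1.8*im[...,1])&(P[...,2]>.05)&(P[...,2]<.2)
    Q=(P[B]-hinge)@np.c_[ex,ey,[0,0,1]]*1000
    Q=Q[(abs(Q[:,1])<60)&(Q[:,0]>-40)&(Q[:,0]<125)]
    p=np.polyfit(Q[:,0],Q[:,2],1);print('flap n',len(Q),'angle deg',np.rad2deg(np.arctan(p[0])).round(2),'h at s=0',p[1].round(2),'s range',np.percentile(Q[:,0],[.5,99.5]).round(1),'h max',np.percentile(Q[:,2],99).round(1))
    hsv=cv2.cvtColor(c['image'],cv2.COLOR_BGR2HSV)
    L=cv2.inRange(hsv,(20,120,80),(35,255,255)).astype(bool)&(P[...,2]<.1)&(P[...,2]>.073)&(abs(P[...,0]-.66)<.08)&(abs(P[...,1]-.058)<.08)
    print('lip',cv2.minAreaRect(((P[L][:,:2])*1000).astype(np.float32)))
    v,u=np.nonzero(L);Q=ray(c,np.c_[u,v],.078);print('lip ray',cv2.minAreaRect((Q[:,:2]*1000).astype(np.float32)))
E
python3 -c "
from fl import *
flap('w3.png')"
```

```text
flap n 518 angle deg 28.89 h at s=0 0.6 s range [ 3.6 66.8] h max 35.2
lip ((659.3434448242188, 58.287723541259766), (20.417146682739258, 119.54023742675781), 21.562631607055664)
lip ray ((659.3983154296875, 58.20149612426758), (20.145263671875, 118.71145629882812), 21.573854446411133)
```

```bash
python3 -c "
from fl import *
c=dict(np.load('pics/w3.png.npz'));P=pts(c)
for u,v in((260,201),(320,201),(400,201),(260,215),(260,225),(250,245),(260,265),(260,285),(260,300),(260,313),(320,240),(320,262)):print((u,v),c['image'][v,u],rel(P[v,u]).round(1))
"
```

```text
(260, 201) [141  86  64] [83.2 27.4 43. ]
(320, 201) [144  86  67] [83.4 -0.1 43.7]
(400, 201) [142  86  64] [ 83.6 -36.6  44. ]
(260, 215) [145  85  63] [76.1 28.1 40.1]
(260, 225) [144  85  61] [70.7 28.8 37.6]
(250, 245) [165 172 174] [59.8 34.6 34.6]
(260, 265) [147 152 155] [49.4 30.1 34.5]
(260, 285) [141  84  54] [31.9 33.4 18.1]
(260, 300) [140  78  49] [19.1 35.3  9.8]
(260, 313) [142  83  46] [ 8.4 36.4  5.1]
(320, 240) [167 174 176] [62.6 -0.1 34.9]
(320, 262) [164 172 175] [50.7 -0.2 33.3]
```

Run:
```python
from fl import *
for f,h,s in(('s2.png',43.3,-11.2),('s3.png',9,35.2)):
    c=dict(np.load('pics/'+f+'.npz'));im=cv2.resize(c['image'],None,fx=8,fy=8,interpolation=2)
    uv=[]
    for dh in (0,15,30):
        w=hinge+ex*s/1000+[0,0,(h+dh)/1000];q=c['R']@w+c['t'];p=c['camera_matrix']@q;p=p[:2]/p[2];uv.append(p)
        cv2.circle(im,tuple((p*8+4).astype(int)),4,(0,0,255),-1)
    print(np.round(uv,1).tolist());p=(uv[0]*8).astype(int)
    cv2.imwrite('pics/z'+f,im[p[1]-300:p[1]+240,p[0]-360:p[0]+360])
```

```text
[[300.0, 229.7], [299.9, 224.0], [299.7, 218.2]]
[[316.9, 231.8], [316.9, 226.4], [316.9, 220.8]]
```

View pics/zs2.png

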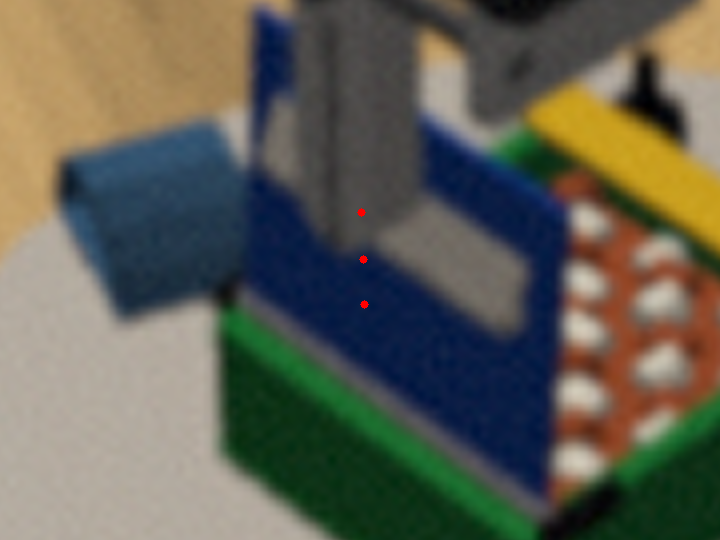

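View pics/zs3.png

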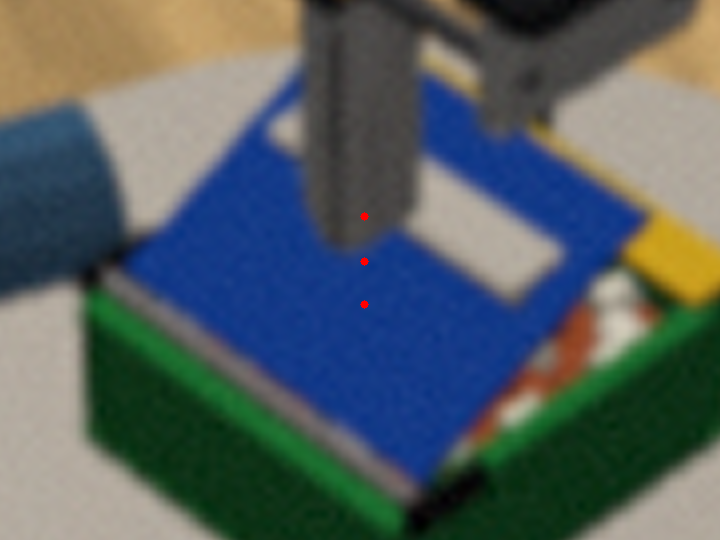

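Run:
```python
from fl import *
for f,tcp in(('w1.png',(-57.7,-.2,112.3)),('wrist0.png',None)):
    c=dict(np.load('pics/'+f+'.npz'));P=pts(c)
    for u in((308,332) if tcp else (222,420)):
        for v in range(268,312,4):
            r=rel(P[v,u])-(np.array(tcp) if tcp else rel([.5745,0,.183]));print(f,(u,v),r.round(1))
c=dict(np.load('pics/s3.png.npz'));im=cv2.resize(c['image'],None,fx=8,fy=8,interpolation=2)
for dh,col in((0,(0,0,255)),(14,(0,255,255)),(22,(255,255,255))):
  pp=[]
  for a,b in((-8,-12.5),(-8,12.5),(8,12.5),(8,-12.5)):
    w=hinge+ex*(35.2+a)/1000+ey*b/1000+[0,0,(9+dh)/1000];p=c['camera_matrix']@(c['R']@w+c['t']);pp.append(p[:2]/p[2]*8+4)
  cv2.polylines(im,[np.array(pp).astype(np.int32)],True,col,1)
cv2.imwrite('pics/zz3.png',im[1550:2100,2180:2900])
```

```text
w1.png (308, 268) [ -53.9   12.6 -164.2]
w1.png (308, 272) [11.   5.7 26.8]
w1.png (308, 276) [10.7  5.6 31.8]
w1.png (308, 280) [10.9  5.4 37.7]
w1.png (308, 284) [10.9  5.2 42.7]
w1.png (308, 288) [10.3  5.1 46. ]
w1.png (308, 292) [10.5  4.9 51. ]
w1.png (308, 296) [10.6  4.7 55.7]
w1.png (308, 300) [10.7  4.6 60. ]
w1.png (308, 304) [10.7  4.5 63.8]
w1.png (308, 308) [10.4  4.4 67. ]
w1.png (332, 268) [ -54.1  -12.7 -164.8]
w1.png (332, 272) [10.9 -6.4 26.4]
w1.png (332, 276) [10.8 -6.2 31.8]
w1.png (332, 280) [11.  -6.  37.8]
w1.png (332, 284) [10.5 -5.9 41.6]
w1.png (332, 288) [10.4 -5.8 46.2]
w1.png (332, 292) [10.6 -5.6 51.2]
w1.png (332, 296) [11.3 -5.5 57.1]
w1.png (332, 300) [10.7 -5.4 59.8]
w1.png (332, 304) [11.1 -5.2 64.6]
w1.png (332, 308) [10.9 -5.2 67.8]
wrist0.png (222, 268) [-116.1  -14.1 -164.8]
wrist0.png (222, 272) [-41.8  26.6  26.3]
wrist0.png (222, 276) [-41.1  25.6  30.3]
wrist0.png (222, 280) [-41.   24.3  32.7]
wrist0.png (222, 284) [-40.   23.7  37.3]
wrist0.png (222, 288) [-40.7  21.9  37.5]
wrist0.png (222, 292) [-41.2  20.3  38.4]
wrist0.png (222, 296) [-42.1  18.4  38.4]
wrist0.png (222, 300) [-43.2  16.4  38. ]
wrist0.png (222, 304) [-43.3  15.1  39.8]
wrist0.png (222, 308) [-44.3  13.1  39.5]
wrist0.png (420, 268) [  78.2  -90.3 -165.5]
wrist0.png (420, 272) [ 51.3 -10.1  25.6]
wrist0.png (420, 276) [49.8 -9.3 31.8]
wrist0.png (420, 280) [ 48.9 -10.4  33.7]
wrist0.png (420, 284) [47.7 -9.8 39.1]
wrist0.png (420, 288) [ 47.  -11.6  39.4]
wrist0.png (420, 292) [ 46.4 -13.6  39.2]
wrist0.png (420, 296) [ 45.7 -15.1  40.1]
wrist0.png (420, 300) [ 45.  -16.4  41.3]
wrist0.png (420, 304) [ 44.2 -17.8  42.4]
wrist0.png (420, 308) [ 43.8 -20.7  40.7]
```

View pics/zz3.png

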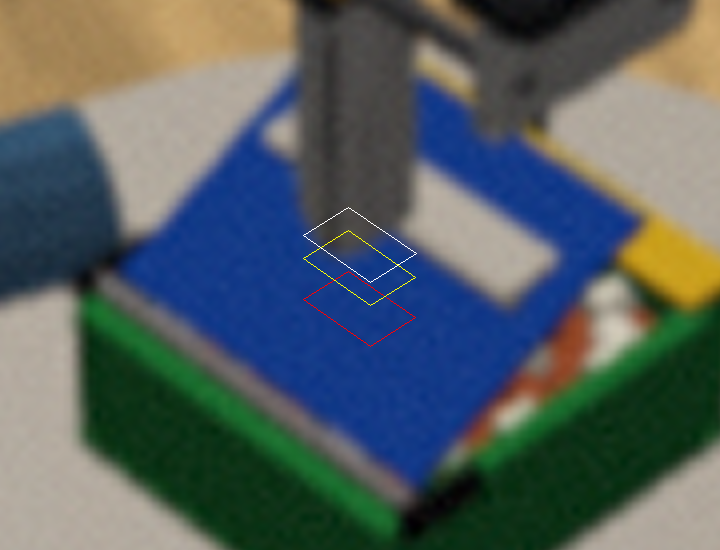

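The pictures show the fingers really end about 22–25 mm above the reported TCP, and their front face is about 10.8 mm ahead of it. This holds in both the wrist depth and the side view. The flap is therefore still at about 27 degrees, resting against the step ridge. I correct for this offset: back off 3 mm, then press down on the plain zone.

```bash
python3 -m handwheel '{"claw":[-1,-1,-1,-1,-1,-1,-1,-1,-1,-1,-1,-1],"dp":[[0,0,2],[1,0,4],[4,0,4],[7,0,4],[10,0,3],[13,0,2.5],[16,0,2],[18,0,1.5],[20,0,1],[22,0,1],[22,0,1],[22,0,1]],"yaw":[0,0,0,0,0,0,0,0,0,0,0,0]}'
python3 - <<'E'
from fl import *
report()
c=snap('wrist','w4.png');P=pts(c)
for u,v in((260,230),(260,240),(260,300),(260,315),(240,255)):print((u,v),c['image'][v,u],rel(P[v,u]).round(1))
c=snap('side','s4.png');cv2.imwrite('pics/s4c.png',cv2.resize(c['image'][180:300,240:400],None,fx=5,fy=5))
E
```

```text
time_s: 6.8
position: [0.5889, 0.0309, 0.0574]
tool_rot: [-23.9, 89.9, 177.7]
contact_force: [-0.4, 0.1, 0.2]
finger_gap: 0.0004
t 6.8 rel s,y,h mm [ 33.9   0.2 -13.1] F case [-0.34  0.26  0.2 ] gap 0.0004
tool axes in case frame (rows x,y,z)
 [[-0.002  0.001 -1.   ]
 [ 0.003 -1.    -0.001]
 [-1.    -0.003  0.002]]
(260, 230) [170 175 177] [67.3 28.8 16.5]
(260, 240) [168 175 178] [62.1 29.1 15.8]
(260, 300) [154  88  49] [25.7 32.2  5. ]
(260, 315) [152  88  48] [16.1 32.8  3.6]
(240, 255) [163 169 171] [55.  38.8 17.5]
```

View pics/w4.png

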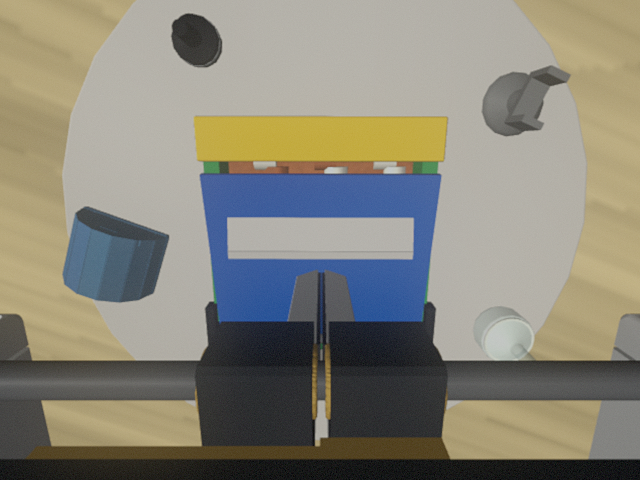

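View pics/s4c.png

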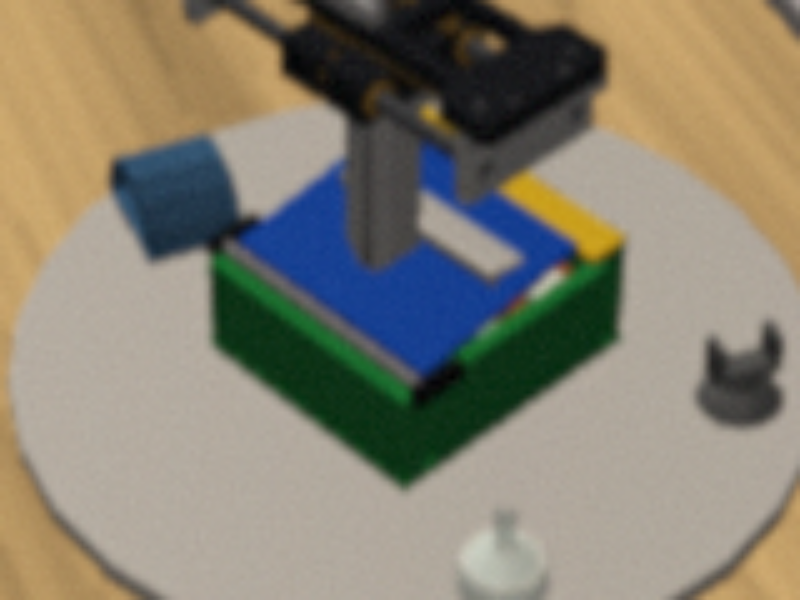

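Now about 7 degrees. The step's back face is at row ~259 and the fingertips at row ~272. I keep going down gently and read the force.

```bash
python3 -m handwheel '{"claw":[-1,-1,-1,-1,-1],"dp":[[2,0,0],[4,0,0],[6,0,0],[6,0,0],[6,0,0]],"yaw":[0,0,0,0,0]}'
python3 -c "
from g import *
report()"
python3 -m handwheel '{"claw":[-1,-1,-1,-1],"dp":[[1,0,0],[2,0,0],[2,0,0],[2,0,0]],"yaw":[0,0,0,0]}'
python3 -c "
from g import *
report()"
```

```text
time_s: 7.4
position: [0.5887, 0.0308, 0.0514]
tool_rot: [-22.4, 89.8, 179.1]
contact_force: [0.3, -0.1, -0.1]
finger_gap: 0.0007
t 7.4 rel s,y,h mm [ 33.8   0.3 -19.1] F case [ 0.26 -0.17 -0.07] gap 0.0007
tool axes in case frame (rows x,y,z)
 [[-0.003  0.001 -1.   ]
 [ 0.003 -1.    -0.001]
 [-1.    -0.003  0.003]]
time_s: 7.8
position: [0.5888, 0.0309, 0.0499]
tool_rot: [-22.9, 89.9, 178.7]
contact_force: [-0.5, -0.0, 4.4]
finger_gap: 0.0005
t 7.8 rel s,y,h mm [ 33.9   0.3 -20.6] F case [-0.46  0.15  4.43] gap 0.0005
tool axes in case frame (rows x,y,z)
 [[-0.002  0.001 -1.   ]
 [ 0.003 -1.    -0.001]
 [-1.    -0.003  0.002]]
```

Run:
```python
from fl import *
c=snap('wrist','w5.png');P=pts(c)
for u,v in((230,180),(260,185),(400,185),(260,230),(260,300),(260,315),(240,255),(320,140)):print((u,v),c['image'][v,u],rel(P[v,u]).round(1))
```

```text
(230, 180) [159 100  75] [90.3 43.6  1.5]
(260, 185) [156  96  66] [87.8 29.3  0.9]
(400, 185) [160 101  72] [ 88.  -39.1   0.7]
(260, 230) [169 174 177] [66.1 29.5  4.4]
(260, 300) [155  85  38] [27.7 31.4  2.1]
(260, 315) [156  86  44] [18.6 31.9  1.2]
(240, 255) [159  96  59] [52.3 40.8  1.5]
(320, 140) [ 67 173 196] [109.1   0.    6.9]
```

View pics/w5.png

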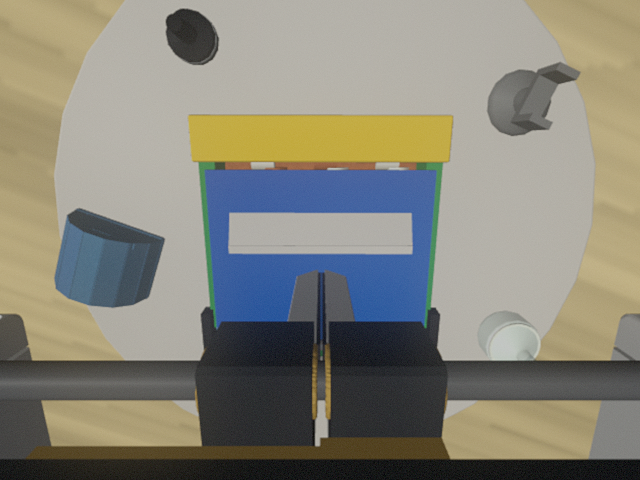

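The flap is flat: its surface is 1–2 mm above the hinge axis at both ends, and its edge is at row ~169, just short of the lip at row 162. I push along while keeping it pressed.

```bash
python3 -m handwheel '{"claw":[-1,-1,-1,-1,-1,-1,-1,-1,-1,-1,-1],"dp":[[1,0,0],[1,0,-2],[1,0,-4],[1,0,-6],[1,0,-8],[1,0,-10],[1,0,-12],[1,0,-14],[1,0,-16],[1,0,-18],[1,0,-18]],"yaw":[0,0,0,0,0,0,0,0,0,0,0]}'
python3 - <<'E'
from fl import *
report()
c=snap('wrist','w6.png');P=pts(c)
for u,v in((260,300),(260,315),(240,255),(320,140)):print((u,v),c['image'][v,u],rel(P[v,u]).round(1))
flap('w6.png')
E
```

```text
time_s: 8.95
position: [0.6019, 0.036, 0.0497]
tool_rot: [-4.7, 89.5, -163.1]
contact_force: [-6.9, -3.4, 13.2]
finger_gap: 0.0004
t 8.95 rel s,y,h mm [ 47.9   0.3 -20.8] F case [-7.71 -0.68 13.17] gap 0.0004
tool axes in case frame (rows x,y,z)
 [[-0.01   0.001 -1.   ]
 [ 0.004 -1.    -0.001]
 [-1.    -0.004  0.01 ]]
(260, 300) [152  90  44] [41.5 31.6  1. ]
(260, 315) [154  87  48] [32.5 32.   0.6]
(240, 255) [153  90  61] [66.4 40.8  1.1]
(320, 140) [164 173 177] [123.2   0.3 -52.8]
flap n 644 angle deg 64.04 h at s=0 -72.72 s range [25.4 84.1] h max 116.2
lip ((659.619140625, 58.330711364746094), (20.935346603393555, 119.58968353271484), 21.575716018676758)
lip ray ((659.79345703125, 58.33451461791992), (20.5414981842041, 118.64244842529297), 21.638559341430664)
```

View pics/w6.png

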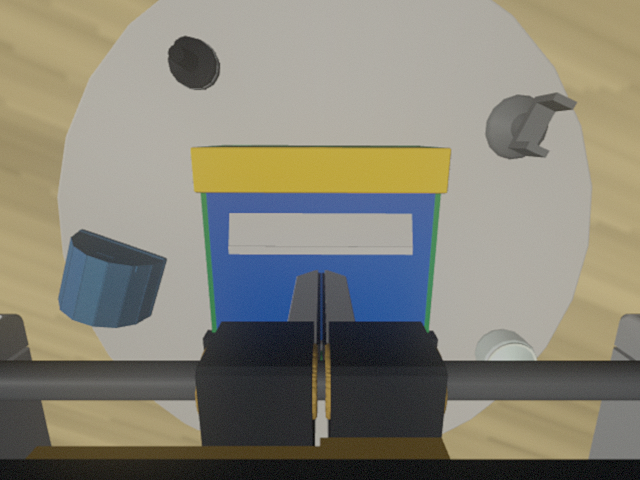

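```bash
python3 - <<'E'
from fl import *
for f in('w5.png','w6.png'):
    c=dict(np.load('pics/'+f+'.npz'));im=c['image'].astype(int)
    for u0,u1 in((240,280),(360,400)):
        g=im[:,u0:u1].mean(1);  # blue->white->blue transitions: use red channel
        r=g[190:300,2];d=np.diff(r);a=190+np.argmax(d)+.5;b=190+np.argmin(d)+.5
        um=(u0+u1)/2
        print(f,'wedge front row',a,'foot row',b,'s front',rel(ray(c,[um,a],hinge[2]+.0015)[0])[0].round(1),'s back (foot or ridge)',rel(ray(c,[um,b],hinge[2]+.0015)[0])[0].round(1),rel(ray(c,[um,b],hinge[2]+.0085)[0])[0].round(1))
E
python3 -m handwheel '{"claw":[-1,-1,-1,-1],"dp":[[-0.5,0,0.5],[-0.5,0,1],[-0.5,0,1],[-0.5,0,1]],"yaw":[0,0,0,0]}'
python3 -c "
from g import *
report()"
```

```text
w5.png wedge front row 212.5 foot row 253.5 s front 74.3 s back (foot or ridge) 53.1 55.3
w5.png wedge front row 212.5 foot row 253.5 s front 74.5 s back (foot or ridge) 53.3 55.4
w6.png wedge front row 212.5 foot row 254.5 s front 88.6 s back (foot or ridge) 66.9 69.1
w6.png wedge front row 212.5 foot row 254.5 s front 88.9 s back (foot or ridge) 67.1 69.4
time_s: 9.4
position: [0.6008, 0.0355, 0.05]
tool_rot: [-4.1, 89.4, -162.5]
contact_force: [-2.1, -1.0, 2.4]
finger_gap: 0.0005
t 9.4 rel s,y,h mm [ 46.7   0.2 -20.5] F case [-2.29 -0.15  2.43] gap 0.0005
tool axes in case frame (rows x,y,z)
 [[-0.01   0.001 -1.   ]
 [ 0.004 -1.    -0.001]
 [-1.    -0.004  0.01 ]]
```

The flap was already dragged about 14 mm by friction under the press. I now go forward under a light press to meet the step, so that the step itself seats it.

```bash
python3 -m handwheel '{"claw":[-1,-1,-1,-1,-1,-1,-1,-1,-1,-1],"dp":[[0.2,0,-1],[0.2,0,-2.5],[0.2,0,-4],[0.2,0,-5.5],[0.2,0,-7],[0.2,0,-8.5],[0.2,0,-9.5],[0.2,0,-10],[0.2,0,-10],[0.2,0,-10]],"yaw":[0,0,0,0,0,0,0,0,0,0]}'
python3 -c "
from g import *
report()"
```

```text
time_s: 10.4
position: [0.6088, 0.0388, 0.0497]
tool_rot: [-4.5, 89.3, -162.8]
contact_force: [-3.5, -2.8, 5.3]
finger_gap: 0.0006
t 10.4 rel s,y,h mm [ 55.4   0.4 -20.8] F case [-4.31 -1.31  5.27] gap 0.0006
tool axes in case frame (rows x,y,z)
 [[-0.013  0.001 -1.   ]
 [ 0.004 -1.    -0.001]
 [-1.    -0.004  0.013]]
```

```bash
python3 -m handwheel '{"claw":[-1,-1,-1,-1,-1],"dp":[[0.3,0,-1.5],[0.3,0,-3],[0.3,0,-4],[0.3,0,-4.5],[0.3,0,-4.5]],"yaw":[0,0,0,0,0]}'
python3 - <<'E'
from fl import *
report()
c=snap('wrist','w7.png');flap('w7.png');s=snap('side','s7.png');cv2.imwrite('pics/s7c.png',cv2.resize(s['image'][180:300,240:400],None,fx=5,fy=5))
E
```

```text
time_s: 10.9
position: [0.6112, 0.0398, 0.0496]
tool_rot: [-3.6, 89.1, -162.0]
contact_force: [-4.9, -2.6, 8.5]
finger_gap: 0.0001
t 10.9 rel s,y,h mm [ 58.    0.4 -20.9] F case [-5.47 -0.65  8.54] gap 0.0001
tool axes in case frame (rows x,y,z)
 [[-0.017  0.001 -1.   ]
 [ 0.004 -1.    -0.001]
 [-1.    -0.004  0.017]]
flap n 144 angle deg 63.79 h at s=0 -87.51 s range [35.8 95.1] h max 116.8
lip ((659.7178955078125, 58.36888885498047), (21.103843688964844, 119.57431030273438), 21.42913818359375)
lip ray ((659.906982421875, 58.389957427978516), (20.719310760498047, 118.62910461425781), 21.443323135375977)
```

View pics/w7.png

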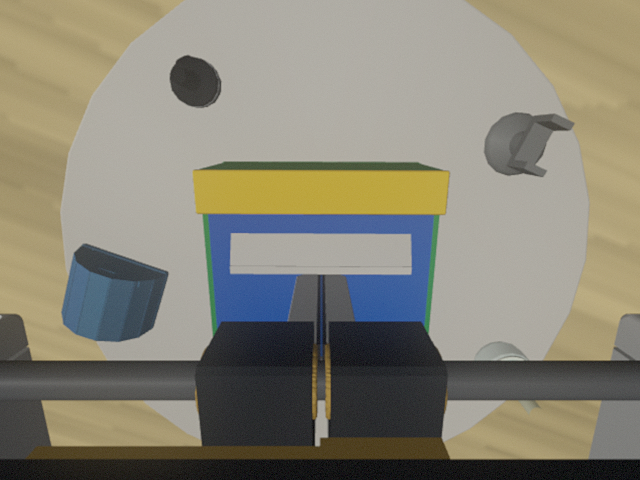

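View pics/s7c.png

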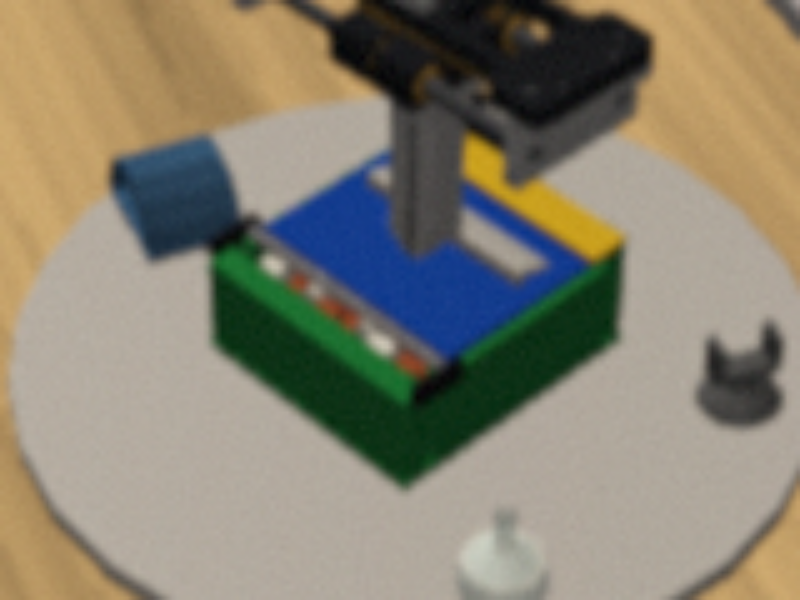

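The fingertips (row ~275) now meet the step's back face (row ~273), and the flap is under the lip. The case corner in the side view has not moved. One more firm push seats it, then I unload straight up.

```bash
python3 -m handwheel '{"claw":[-1,-1,-1,-1,-1],"dp":[[0.7,0,-1],[0.7,0,-2],[0.7,0,-2.8],[0.7,0,-2.8],[0.7,0,-2.8]],"yaw":[0,0,0,0,0]}'
python3 - <<'E'
from fl import *
report()
c=snap('wrist','w8.png');flap('w8.png');im=c['image'].astype(int)
for u0,u1 in((240,280),(360,400)):
        r=im[215:310,u0:u1,2].mean(1);d=np.diff(r);a=215+np.argmax(d[:40])+.5;b=215+np.argmin(d)+.5;um=(u0+u1)/2
        print(a,b,rel(ray(c,[um,a],hinge[2]+.0015)[0])[0].round(1),rel(ray(c,[um,b],hinge[2]+.0085)[0])[0].round(1))
E
```

```text
time_s: 11.5
position: [0.6111, 0.0398, 0.0496]
tool_rot: [-2.8, 88.7, -161.1]
contact_force: [-7.9, -2.8, 10.8]
finger_gap: 0.0006
t 11.5 rel s,y,h mm [ 57.9   0.4 -20.9] F case [-8.34  0.27 10.82] gap 0.0006
tool axes in case frame (rows x,y,z)
 [[-0.022  0.001 -1.   ]
 [ 0.005 -1.    -0.001]
 [-1.    -0.005  0.022]]
flap n 135 angle deg 62.88 h at s=0 -82.52 s range [28.5 95.8] h max 118.8
lip ((659.68017578125, 58.335731506347656), (21.07332992553711, 119.569091796875), 21.5910701751709)
lip ray ((659.8130493164062, 58.34806442260742), (20.687355041503906, 118.67304992675781), 21.725290298461914)
232.5 274.5 88.8 69.1
233.5 274.5 88.6 69.4
```

Firm stop: 8.3 N with no further motion, and the step reads +14 mm. I release and rise.

```bash
python3 -m handwheel '{"claw":[-1,-1,-1,-1,-1,-1,-1,-1,-1,-1,-1,-1,-1,-1,-1,-1],"dp":[[-0.5,0,0],[-1.5,0,0.3],[-3,0,1],[-5,0,2],[-8,0,4],[-14,0,6],[-24,0,8],[-36,0,10],[-50,0,15],[-65,0,20],[-80,0,30],[-95,0,40],[-110,0,50],[-120,0,60],[-120,0,60],[-120,0,60]],"yaw":[0,0,0,0,0,0,0,0,0,0,0,0,0,0,0,0]}'
python3 - <<'E'
from fl import *
report()
c=snap('wrist','w9.png');flap('w9.png');s=snap('side','s9.png');cv2.imwrite('pics/s9c.png',cv2.resize(s['image'][180:300,240:400],None,fx=5,fy=5))
snap('scene','c9.png')
E
```

```text
time_s: 13.15
position: [0.5577, 0.0183, 0.1711]
tool_rot: [-2.5, 88.8, -160.8]
contact_force: [0.3, -0.7, -0.3]
finger_gap: 0.0006
t 13.15 rel s,y,h mm [  0.3  -0.  100.6] F case [ 0.06 -0.79 -0.32] gap 0.0006
tool axes in case frame (rows x,y,z)
 [[-0.021  0.001 -1.   ]
 [ 0.005 -1.    -0.001]
 [-1.    -0.005  0.021]]
flap n 6 angle deg -0.66 h at s=0 2.17 s range [34.8 51.7] h max 2.6
lip ((659.7131958007812, 58.314048767089844), (20.496173858642578, 119.46627807617188), 21.65235710144043)
lip ray ((659.622802734375, 58.259822845458984), (20.15168571472168, 118.76046752929688), 21.6982421875)
```

View pics/w9.png

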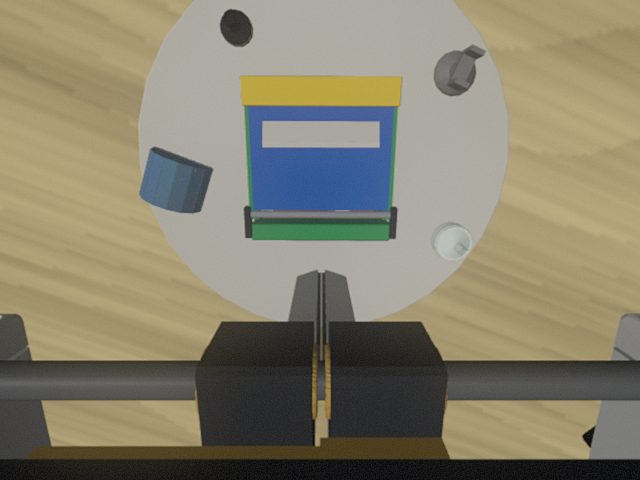

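View pics/s9c.png

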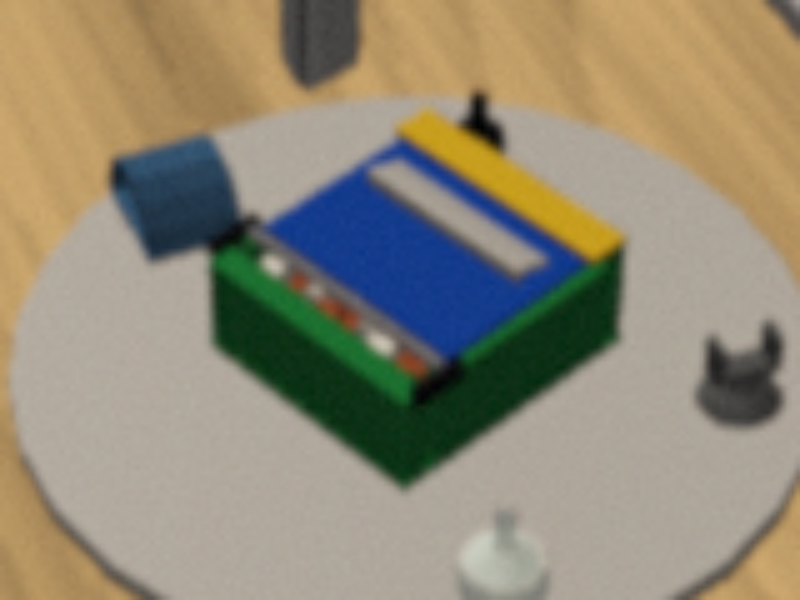

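The flap is flat under the lip (rows 105–212) and the arm is clear. I make one final measurement of the slide and the flatness.

Run:
```python
from fl import *
c=dict(np.load('pics/w9.png.npz'));P=pts(c);im=c['image'].astype(int)
for u0,u1 in((275,300),(340,365)):
        r=im[100:180,u0:u1,2].mean(1);d=np.diff(r);a=108+np.argmax(d[8:40])+.5;b=110+np.argmin(d[10:])+.5;um=(u0+u1)/2
        print(a,b,rel(ray(c,[um,a],hinge[2]+.0015)[0])[0].round(1),rel(ray(c,[um,b],hinge[2]+.0085)[0])[0].round(1))
for v in(112,160,180,200):print(v,np.median([rel(P[v,u]) for u in range(265,375,5)],0).round(1))
a=dict(np.load('pics/s7.png.npz'));
s0=cv2.imread('pics/side0.png');s9=cv2.imread('pics/s9.png')
d=cv2.absdiff(s0,s9).max(2)>60; m=(np.nonzero(d[240:]));print('changed px below row 240 side:',len(m[0]))
```

```text
120.5 147.5 88.7 68.6
120.5 147.5 89.0 68.9
112 [95.   2.3  2.3]
160 [58.8  2.2  2.2]
180 [42.9 -0.2  1.9]
200 [26.5  2.1  1.4]
changed px below row 240 side: 457
```

```bash
python3 -c "
from cell import *
print(sign_off())"
```

```text
the job is handed in; nothing more can be done
None
```

The flap is shut: it lies flat with its front edge tucked under the yellow lip, and the fingers have let go. I handed the job in at about 13.3 s.

**How it went:**
- With the fingers shut, I pushed the flap over from behind and pressed it flat on its plain zone. I then slid it home and pressed it against the stop by the white step.
- The stop held at 8.3 N with no further movement, and I then lifted straight off.

**Last checks, with the arm clear:**
- **Flatness:** the flap's surface is 1.4 to 2.3 mm above the hinge axis along its length, where 1.5 mm is exactly flat.
- **Slide:** the step moved 13.5 to 14.4 mm, against the 14 mm end stop.
- **Case:** the lip measured within about 0.5 mm and 0.3° of where it started.
- **Neighbours:** the ones in view looked undisturbed in the last pictures. I did not measure them, and my before/after side-view comparison showed 457 changed pixels that I did not trace.

**What disagreed or went differently:**
- **Finger length:** the pictures showed the fingers ending about 22 mm short of the reported TCP. I found this part-way through the fold and corrected for it; until then the flap was being pushed higher up, by its step.
- **Slide by friction:** most of the slide happened while the fingers pressed on the flap at about 13 N and dragged it along, before they reached the step. The step only took the final seating push.

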